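# Clip the case card on the copy stand and aim it at the camera

### The job

Slide the tall case card upright, in the middle, behind the sprung jaw of the copy stand until it sits on the ledge, and swivel and tilt the stiff panel so that, left alone, it squarely faces the ball of the round camera. The panel springs back a few degrees when let go, so check and correct it. Do not knock the camera, and leave the short card and the oil bottle where they are.

Things in the scene. Friction and masses are not known exactly. Their poses are not given: they have to be found in the camera images.
- face (a point): Middle of the front face of the copy stand's bare aluminium panel, level with its tilt axis; turns with the panel. x points into the panel (it faces along -x), y along its width (to the robot's left when it faces the robot), z up the panel. Panel 130 mm wide, 5 thick, from 63 mm below to 58 mm above this point; bare strips 30 mm wide stay beside a card.
- ledge (a point): Middle of the top of the panel's ledge at the face, 55 mm below face, same axes: a card's bottom edge rests here. The ledge is 80 mm wide, 8 thick, sticks out 26 mm in front of the face.
- mouth (a point): Upper lip of the sprung jaw when shut, 22 mm in front of the face, 18 mm above face; panel's axes. The jaw is a steel flap 48 mm wide, hinged on the ledge; it leans in to a neck 40 mm below this lip (2 mm gap to the face) and flares out to the lip. A card pushed down between face and lip forces it open (5 to 8 N) and is pinched at the neck.
- axes (a point): Where the upright swivel axis meets the level tilt axis, 120 mm above the bench, 23 mm behind the panel's face; axes of the foot. Both joints are stiff (about 0.45 N m) and stay put, but post and panel flex and spring back about 0.1 rad when a push ends. Swivel: 1.3 rad each way from square to the foot; tilt: 0.15 forward to 0.9 back. Foot 150 x 120 x 16 mm, fixed.
- jaw (a joint): Opening angle of the sprung jaw, rad: 0 shut and empty, about 0.2 with the card in it.
- tall_card: Tall case card: a rigid white plastic holder 8 mm thick (x) x 70 mm wide (y) x 153 mm tall (z), about 90 g; origin at the centre of its bottom edge. Starts upright in the slot of the grey rack nearer the robot; slot floor 6 mm, slot walls 45 mm above the bench. Either side may face out.
- short_card: Short case card, 8 x 70 x 80 mm, upright in the same rack's other slot, 55 mm behind the tall one; origin at the centre of its bottom edge. Leave it.
- ball (a point): Centre of the round all-seeing camera's black ball, 44 mm across, 250 mm above the bench on a 12 mm post with a 70 mm foot, fixed. Stands to the left or to the right, between robot and stand.
- oil_bottle: Small amber bottle, 40 mm across, 85 mm tall, standing on the other side from the camera; origin at the centre of its base. Leave it.
- camera: The round camera itself, origin at the centre of its foot on the bench. Do not knock it.
Not all that is in view belongs to the job. What is shaped like the part that bears face but purple or white is not meant.

How it is judged:
By the outcome, as a careful person would: the job done as asked, in the order asked, and still so for the second after the job is handed in, with the robot touching nothing.
It also fails if it takes over 72 s, if anything falls off the work surface, if the arm or the gripper's body presses on something with over 40 N, if the wrist force passes 120 N, or if a joint passes its speed limit or range.

### The arm

A 7-joint arm with a two-finger parallel gripper is mounted at the origin on the work surface. World frame = base frame: x ahead of the robot, y to its left, z up, the work surface at z = 0. Lengths are in m, angles in rad, forces in N, time in s.
With the tool pointing down it reaches from about 0.4 to 0.875 m from the base axis. Payload 19.3 kg.
Tool frame: the origin (TCP) lies at the very end of the fingers, on their centre line; the grasp point (between the pads) lies 19 mm behind it; z points along the fingers, y is the line along which they close (so a half turn about z gives the same grasp; the last joint's range is limited). The gripper opens to 85 mm and grips with 20 to 120 N. Pads are 22 mm wide; open, the fingers measure 114 mm over their backs; the gripper's body (76 mm by 85 mm) begins 54 mm behind the grasp point. The pads swing forward as they close: fully open they stand 13 mm farther back than shut.
Start: joints at [1.144, 0.521, -0.036, 1.599, 0.021, 1.021, -0.113], TCP at [0.218, -0.586, 0.231] pointing down, gripper open.
Joint ranges: [-2.91, 2.91], [-0.3, 2.13], [-1.5, 1.42], [0.17, 2.43], [-1.26, 4.41], [0.16, 1.93], [-2.52, 2.52]. Speed limits (rad/s): [1.89, 1.89, 2.39, 2.39, 3.01, 3.01, 3.01].

### API

Orientations are given as [roll, pitch, yaw] about the fixed x, y, z axes, in that order (R = Rz(yaw) Ry(pitch) Rx(roll)).
In Python, from workcell import monitor, optics, workorder gives the robot as it stands.
- The arm moves only by the tool apply_moves, never from a script. Its arguments are lists of equal length, an entry for each row: "linear": the shift along the tool's x, y, z each as a share of 0.1 m, from -1 to 1, a list of three; "delta_rot": the turn, a rotation vector about the tool's x, y, z each as a share of 120 degrees, from -1 to 1, a list of three. A call has exactly 5 rows; each row is the pose to reach, as a shift and turn from the pose commanded when the call began, along the tool's axes at that moment; what a row does not reach only later rows make up. A row lasts 1/12 s, in which the tool goes at most 41.7 mm and 7.16 degrees, less where a joint would pass 70% of its speed; a pose out of reach is approached as far as the arm can. A call with a number of a shift or a turn outside -1 to 1 is refused whole. A call with a gripper value outside its range is refused whole. "gripper" is the opening, from -1 (shut) to 1 (fully open), set as the call begins (left out, the last holds). The fingers move at their own pace and stop on an object; "force" is the grip in N (left out, the last holds). Time passes only in rows, so rows that repeat a pose let the fingers close, or fill a call up. It gives the time, the measured TCP pose, the force, the opening and the grip force at its end, in the units of the state.
- monitor.observe(): the state, without advancing time (a new reading comes with each control period).
- optics.grab_frame(name): name is "scene" or "top" or "wrist"; returns (picture, depth): 400x640x3 uint8, red, green, blue; 400x640 float32, m along the optical axis (not along the pixel's ray), 0 where there is no reading.
- optics.camera_info(name): a dict with "fx", "fy", "cx", "cy" (pixels), "rvec" (rotation vector, rad) and "tvec" (3), from world to camera coordinates, as OpenCV has them; the wrist camera has in their place "T_tool_cam" (4x4, takes a point from camera to tool coordinates, whose origin is the TCP and whose axes are the flange's). Camera axes: x right, y down, z forward; pixel columns grow to the right and rows downward; lengths in m; the calibration is good to about 2 mm. A picture is of the moment at which its call begins: read the wrist's pose just before it. camera_info takes no time and is no camera call.
- workorder.job_done(): hands the job in; it is judged then, once.
The state is a dict: "clock": time; "qpos": joint angles; "qd": joint speeds; "joint_efforts": joint torques, N m; "position": TCP position; "tool_rot": TCP orientation; "force": force on the tool from outside, world axes, zero at the start; "moment": the same for the moment, N m; "grip_width": finger opening in m; "finger_force": force on a finger pad.
Only numpy, scipy, OpenCV 4.12 (cv2) and the standard library are available. Lean on these libraries where they do the work, as an engineer would, in place of code of your own. Each camera call takes 0.05 s, during which the arm holds its last target. There are 200 camera calls.

## Working session

There is one attempt and no reset: what is moved stays moved. The work goes in short steps, Python scripts to look and compute and a tool call to move; the robot and the scene stay as the last step left them, time stands still between calls to the robot, and variables do not carry over. Pictures are saved under pics/ and viewed, at most 10 in all, crops included, and the job is handed in when it is done.

Besides the shell and the picture viewer there is one more tool, called by a JSON object that holds its "api" and its "payload", one argument or row to a line. apply_moves: Moves the arm, as the interface text tells. Its arguments: {"type":"object","properties":{"linear":{"type":"array"},"delta_rot":{"type":"array"},"gripper":{"type":"number"},"force":{"type":"number"}},"required":["linear","delta_rot"]}

```bash
ls; mkdir -p pics; cat > h.py <<'E'
import numpy as np, cv2, json
from scipy.spatial.transform import Rotation as R
from workcell import monitor, optics, workorder
def cam(n):
    i=optics.camera_info(n); K=np.array([[i['fx'],0,i['cx']],[0,i['fy'],i['cy']],[0,0,1]])
    if n=='wrist':
        s=monitor.observe(); T=np.eye(4); T[:3,:3]=R.from_euler('xyz',s['tool_rot']).as_matrix() if len(s['tool_rot'])==3 else R.from_quat(s['tool_rot']).as_matrix()
        T[:3,3]=s['position']; return K,T@np.array(i['T_tool_cam'])
    T=np.eye(4); T[:3,:3]=cv2.Rodrigues(np.array(i['rvec'],float))[0]; T[:3,3]=np.ravel(i['tvec'])
    return K,np.linalg.inv(T)
def grab(n):
    K,T=cam(n); p,d=optics.grab_frame(n)
    v,u=np.mgrid[:400,:640]; c=np.stack([(u-K[0,2])/K[0,0]*d,(v-K[1,2])/K[1,1]*d,d],-1)
    P=c@T[:3,:3].T+T[:3,3]; P[d==0]=np.nan
    return p,P,K,T
def save(f,p): cv2.imwrite('pics/'+f,cv2.cvtColor(p,cv2.COLOR_RGB2BGR))
E
python3 - <<'E'
from h import *
print(monitor.observe())
for n in('scene','top','wrist'):
    p,P,K,T=grab(n); np.savez(n+'0.npz',p=p,P=P,K=K,T=T); save(n+'0.png',p); print(n,K[0,0],T.round(3).tolist())
a=[cv2.imread(f'pics/{n}0.png') for n in('scene','top')]
cv2.imwrite('pics/both.png',cv2.resize(np.vstack(a),(480*1,600)))
E
```

```text
pics
{'clock': 0.0, 'qpos': array([ 1.14376708,  0.52201163, -0.03633   ,  1.60000828,  0.02119316,
        1.02110442, -0.11276956]), 'qd': array([ 0.00109346, -0.00086724,  0.00038658, -0.0002529 ,  0.00090442,
       -0.00119203,  0.00092883]), 'joint_efforts': array([ 1.67228376e-03, -9.27088308e+01,  1.98062003e+00, -3.69914997e+01,
        1.78779551e-02,  8.36724008e-03, -6.36904451e-05]), 'position': array([ 0.21816403, -0.58532174,  0.23072709]), 'tool_rot': array([-3.14044819e+00,  7.52526692e-05,  3.56848438e-01]), 'force': array([-0.25275989, -0.41569629,  0.46820849]), 'moment': array([-0.054488  , -0.02912905, -0.0531531 ]), 'finger_force': 0.0, 'grip_width': 0.0856267061846877}
scene 456.42990483162635 [[-0.165, 0.684, -0.711, 1.355], [0.986, 0.102, -0.13, 0.086], [-0.016, -0.722, -0.691, 0.962], [0.0, 0.0, 0.0, 1.0]]
top 367.0895007338254 [[-0.015, -0.998, 0.058, 0.467], [-1.0, 0.016, 0.027, -0.068], [-0.028, -0.058, -0.998, 0.965], [0.0, 0.0, 0.0, 1.0]]
wrist 278.9292192689855 [[0.348, -0.901, -0.26, 0.284], [-0.937, -0.335, -0.095, -0.562], [-0.001, 0.277, -0.961, 0.373], [0.0, 0.0, 0.0, 1.0]]
```

View pics/scene0.png

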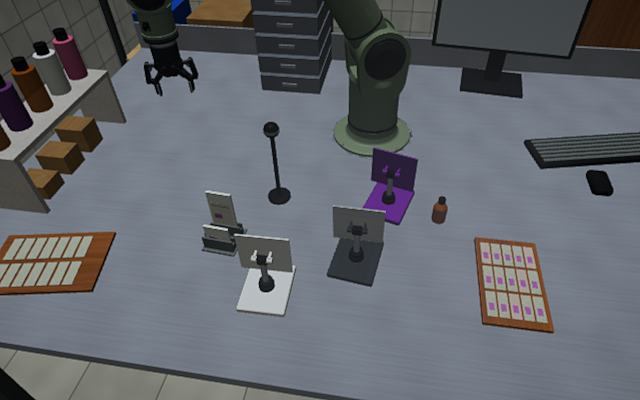

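View pics/top0.png

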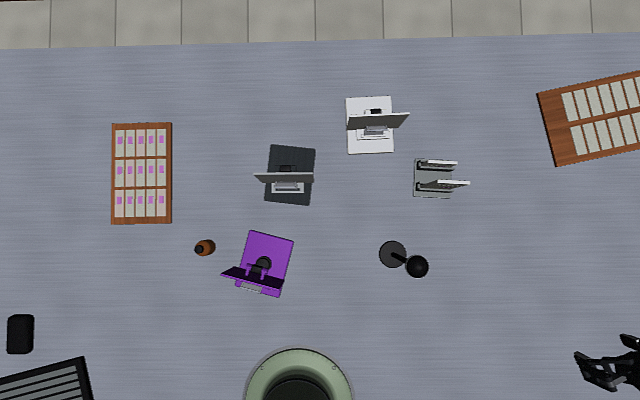

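The scene view shows the bare-aluminium stand on the dark foot at (357,240). The white stand at (265,275) and the purple one at (390,185) are decoys. The cards are at (220,220), the ball at (271,130) and the bottle at (440,210). In the top view the stand is at (287,178), the tall card at (445,184), the short card at (440,162) and the ball at (417,266).

```bash
cat > m.py <<'E'
from h import *
def box(P,u0,u1,v0,v1):
    m=np.zeros(P.shape[:2],bool); m[v0:v1,u0:u1]=1; return m
def rep(name,Q):
    print(name,len(Q),'med',np.median(Q,0).round(4),'lo',np.percentile(Q,2,0).round(4),'hi',np.percentile(Q,98,0).round(4))
E
python3 - <<'E'
from m import *
for n,B in(('top',dict(stand=(245,325,135,212),cards=(405,475,150,202),ball=(400,432,250,282),bottle=(190,220,235,260),purple=(215,300,225,300))),
           ('scene',dict(stand=(320,395,200,290),cards=(195,250,185,260),ball=(258,284,118,142),bottle=(428,452,192,226)))):
    d=np.load(n+'0.npz'); P=d['P'];p=d['p'].astype(int)
    print(n,'table z',np.nanmedian(P[...,2]))
    for k,b in B.items():
        m=box(P,*b)&np.isfinite(P[...,2])
        if k=='ball':
            Q=P[m&(P[...,2]>.2)]; 
            A=np.c_[2*Q,np.ones(len(Q))]; s=np.linalg.lstsq(A,(Q**2).sum(1),rcond=None)[0]; print('ball fit',s[:3].round(4),'r',np.sqrt(s[3]+s[:3]@s[:3]).round(4)); rep(k,Q)
            continue
        rep(k,P[m&(P[...,2]>.008)])
        if k=='stand':
            Q=P[m&(P[...,2]>.1)]; rep('panel',Q)
            c=Q.mean(0)
            for _ in range(8):
                c=Q.mean(0); N=np.linalg.svd(Q-c,full_matrices=0)[2][2]; r=(Q-c)@N; Q=Q[abs(r)<max(.003,1.2*r.std())]
            print('plane n',N.round(4),'c',c.round(4),len(Q)); 
            rep('foot',P[m&(abs(P[...,2]-.016)<.006)])
            top=P[m&(P[...,2]>.165)]; rep('ptop',top)
            if len(top): print('yaw of top edge', np.polyfit(top[:,1],top[:,0],1))
        if k=='cards':
            for lo,hi in((.13,.2),(.07,.1),(.035,.055)):
                Q=P[m&(P[...,2]>lo)&(P[...,2]<hi)]
                if len(Q)>5: rep(f'z{lo}',Q)
E
```

```text
top table z -0.00017942866117204304
stand 2720 med [0.5636 0.0092 0.0171] lo [ 0.5111 -0.0487  0.012 ] hi [0.6552 0.0735 0.179 ]
panel 735 med [0.5632 0.0129 0.1399] lo [ 0.5393 -0.0475  0.1109] hi [0.5893 0.0735 0.1801]
plane n [-0.9972  0.013   0.0731] c [0.563  0.0117 0.1519] 409
foot 1622 med [0.6108 0.0081 0.0155] lo [ 0.5093 -0.049   0.0117] hi [0.6579 0.0741 0.0189]
ptop 227 med [0.5653 0.013  0.1779] lo [ 0.5626 -0.0475  0.1654] hi [0.5695 0.0748 0.1809]
yaw of top edge [0.01693401 0.56543593]
cards 989 med [ 0.5487 -0.3506  0.0489] lo [ 0.5284 -0.3975  0.0082] hi [ 0.6071 -0.3141  0.1602]
z0.13 171 med [ 0.5422 -0.3546  0.1577] lo [ 0.5373 -0.3905  0.1314] hi [ 0.5484 -0.3236  0.1615]
z0.07 181 med [ 0.5954 -0.3561  0.0853] lo [ 0.5374 -0.3915  0.0716] hi [ 0.6029 -0.3236  0.0981]
z0.035 277 med [ 0.5858 -0.3509  0.0449] lo [ 0.5309 -0.3974  0.036 ] hi [ 0.6095 -0.3155  0.0543]
ball fit [ 0.3737 -0.2493  0.2499] r 0.0219
ball 466 med [ 0.3756 -0.2455  0.2646] lo [ 0.354  -0.2673  0.2494] hi [ 0.3945 -0.2281  0.2719]
bottle 267 med [0.4006 0.2209 0.0573] lo [0.381  0.2097 0.0
[... 552 characters left out ...]
8  0.1656] hi [0.5702 0.0794 0.1818]
yaw of top edge [0.01472397 0.56662573]
cards 2033 med [ 0.5926 -0.3412  0.0791] lo [ 0.5405 -0.3917  0.0096] hi [ 0.6948 -0.2301  0.1748]
z0.13 476 med [ 0.5491 -0.3228  0.1525] lo [ 0.5405 -0.386   0.1306] hi [ 0.6959 -0.2251  0.1794]
z0.07 369 med [ 0.5513 -0.352   0.0843] lo [ 0.5422 -0.3877  0.0707] hi [ 0.6939 -0.2432  0.0992]
z0.035 388 med [ 0.5933 -0.3493  0.0454] lo [ 0.5389 -0.3958  0.0356] hi [ 0.6104 -0.3116  0.054 ]
ball fit [ 0.3718 -0.2454  0.249 ] r 0.024
ball 232 med [ 0.3851 -0.2418  0.2595] lo [ 0.3657 -0.2635  0.2211] hi [ 0.3954 -0.2242  0.2736]
bottle 311 med [0.4094 0.2319 0.0511] lo [0.3919 0.2149 0.0097] hi [0.4174 0.2512 0.0877]
```

{"api": "apply_moves", "payload": {
  "linear": [
    [0.2,-0.05,-0.04],
    [0.4,-0.1,-0.08],
    [0.6,-0.15,-0.12],
    [0.8,-0.2,-0.15],
    [0.96,-0.25,-0.18]
  ],
  "delta_rot": [
    [0,0,0],
    [0,0,0],
    [0,0,0],
    [0,0,0],
    [0,0,0]
  ],
  "gripper": 0
}}

```text
clock: 0.57
position: [0.3009, -0.5276, 0.2493]
tool_rot: [-3.141, -0.0, 0.358]
force: [0.8, -0.5, 0.2]
grip_width: 0.0428
finger_force: 0.0
```

{"api": "apply_moves", "payload": {
  "linear": [
    [0.2,-0.05,-0.04],
    [0.4,-0.1,-0.08],
    [0.6,-0.15,-0.12],
    [0.8,-0.2,-0.15],
    [0.96,-0.25,-0.18]
  ],
  "delta_rot": [
    [0,0,0],
    [0,0,0],
    [0,0,0],
    [0,0,0],
    [0,0,0]
  ]
}}

```text
clock: 0.98
position: [0.382, -0.4706, 0.2673]
tool_rot: [-3.141, -0.0, 0.358]
force: [-0.5, 0.9, 1.1]
grip_width: 0.0426
finger_force: 0.0
```

{"api": "apply_moves", "payload": {
  "linear": [
    [0.2,-0.05,-0.04],
    [0.4,-0.1,-0.08],
    [0.6,-0.15,-0.12],
    [0.8,-0.2,-0.15],
    [0.96,-0.25,-0.18]
  ],
  "delta_rot": [
    [0,0,-0.05],
    [0,0,-0.11],
    [0,0,-0.17],
    [0,0,-0.23],
    [0,0,-0.29]
  ]
}}

```text
clock: 1.4
position: [0.4632, -0.4137, 0.2853]
tool_rot: [-3.141, -0.0, 0.968]
force: [0.1, -0.0, -0.5]
grip_width: 0.0428
finger_force: 0.0
```

{"api": "apply_moves", "payload": {
  "linear": [
    [0,0,0],
    [0,0,0],
    [0,0,0],
    [0,0,0],
    [0,0,0]
  ],
  "delta_rot": [
    [0,0,-0.05],
    [0,0,-0.11],
    [0,0,-0.17],
    [0,0,-0.23],
    [0,0,-0.29]
  ]
}}

```text
clock: 1.82
position: [0.4619, -0.4147, 0.2851]
tool_rot: [-3.141, -0.0, 1.572]
force: [-0.1, 0.2, 0.9]
grip_width: 0.0425
finger_force: 0.0
```

{"api": "apply_moves", "payload": {
  "linear": [
    [0.12,0.17,0],
    [0.24,0.34,0],
    [0.36,0.5,0],
    [0.48,0.67,0],
    [0.57,0.83,0]
  ],
  "delta_rot": [
    [0,0,0],
    [0,0,0],
    [0,0,0],
    [0,0,0],
    [0,0,0]
  ]
}}

```text
clock: 2.23
position: [0.546, -0.3571, 0.2851]
tool_rot: [-3.141, -0.0, 1.567]
force: [-0.2, -0.3, -0.4]
grip_width: 0.0427
finger_force: 0.0
```

```bash
python3 - <<'E'
from m import *
print(monitor.observe()['qpos'].round(3), monitor.observe()['position'])
p,P,K,T=grab('wrist'); np.savez('w1.npz',p=p,P=P,K=K,T=T); save('w1.png',p)
z=P[...,2]
m=(z>.1)&(z<.2)&(abs(P[...,1]+.355)<.08)&(abs(P[...,0]-.545)<.05)
rep('tall',P[m])
t=P[(z>.153)&m]; rep('top',t)
if len(t)>5:
  r=cv2.minAreaRect((t[:,:2]*1000).astype(np.float32)); print(r)
print('face slope',np.polyfit(P[m][:,1],P[m][:,0],1))
E
```

```text
[ 0.725  0.541 -0.372  1.443  0.202  1.196  0.324] [ 0.54600783 -0.35708833  0.28511765]
tall 597 med [ 0.544  -0.3519  0.158 ] lo [ 0.5382 -0.3895  0.1174] hi [ 0.5492 -0.3215  0.1597]
top 548 med [ 0.5439 -0.3544  0.1581] lo [ 0.5388 -0.3895  0.1563] hi [ 0.5492 -0.3222  0.1597]
((543.6024780273438, -356.5559387207031), (70.10221099853516, 7.996166706085205), 85.74579620361328)
face slope [0.07286476 0.56949264]
```

View pics/w1.png

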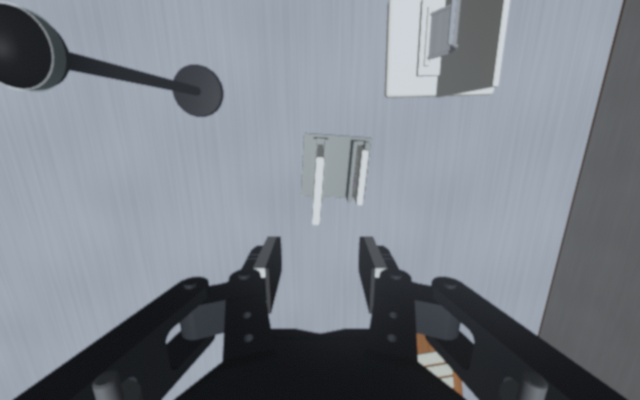

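The wrist view shows the tall card's top edge at about (318,190), the short card at (362,178) and the ball at (25,45). The card's top rectangle measures 70 x 8 mm, centred at (0.5436, -0.3566), with its top at z 0.159 and yaw 85.75°.

{"api": "apply_moves", "payload": {
  "linear": [
    [0,-0.02,0.1],
    [0,-0.02,0.3],
    [0,-0.02,0.5],
    [0,-0.02,0.7],
    [0,-0.02,0.8]
  ],
  "delta_rot": [
    [0,0,0.033],
    [0,0,0.033],
    [0,0,0.033],
    [0,0,0.033],
    [0,0,0.033]
  ]
}}

```text
clock: 2.7
position: [0.5422, -0.3578, 0.2028]
tool_rot: [-3.139, -0.001, 1.497]
force: [0.0, -0.8, -0.6]
grip_width: 0.0426
finger_force: 0.0
```

{"api": "apply_moves", "payload": {
  "linear": [
    [0,0,0.2],
    [0,0,0.4],
    [0,0,0.6],
    [0,0,0.78],
    [0,0,0.78]
  ],
  "delta_rot": [
    [0,0,0],
    [0,0,0],
    [0,0,0],
    [0,0,0],
    [0,0,0]
  ]
}}

```text
clock: 3.12
position: [0.5417, -0.3575, 0.1242]
tool_rot: [-3.137, -0.002, 1.497]
force: [-0.1, 0.9, -0.3]
grip_width: 0.043
finger_force: 0.0
```

{"api": "apply_moves", "payload": {
  "linear": [
    [0,0,0],
    [0,0,0],
    [0,0,0],
    [0,0,0],
    [0,0,0]
  ],
  "delta_rot": [
    [0,0,0],
    [0,0,0],
    [0,0,0],
    [0,0,0],
    [0,0,0]
  ],
  "gripper": -1,
  "force": 50
}}

```text
clock: 3.53
position: [0.5439, -0.3586, 0.1289]
tool_rot: [3.139, 0.001, 1.497]
force: [-0.4, 0.2, 8.2]
grip_width: 0.0071
finger_force: 49.9
```

{"api": "apply_moves", "payload": {
  "linear": [
    [0,0,0],
    [0,0,0],
    [0,0,0],
    [0,0,-0.05],
    [0,0,-0.1]
  ],
  "delta_rot": [
    [0,0,0],
    [0,0,0],
    [0,0,0],
    [0,0,0],
    [0,0,0]
  ]
}}

```text
clock: 3.95
position: [0.5432, -0.3582, 0.1381]
tool_rot: [3.141, 0.0, 1.497]
force: [-0.1, -0.6, -1.1]
grip_width: 0.0072
finger_force: 48.7
```

{"api": "apply_moves", "payload": {
  "linear": [
    [0,0,-0.2],
    [0,0,-0.4],
    [0,0,-0.6],
    [0,0,-0.8],
    [0,0,-1]
  ],
  "delta_rot": [
    [0,0,0],
    [0,0,0],
    [0,0,0],
    [0,0,0],
    [0,0,0]
  ]
}}

```text
clock: 4.37
position: [0.5431, -0.3581, 0.2391]
tool_rot: [3.141, 0.0, 1.497]
force: [-0.3, -0.6, -0.5]
grip_width: 0.0073
finger_force: 48.9
```

{"api": "apply_moves", "payload": {
  "linear": [
    [0,0,-0.2],
    [0,0,-0.4],
    [0,0,-0.6],
    [0,0,-0.8],
    [0,0,-1]
  ],
  "delta_rot": [
    [0,0,0],
    [0,0,0],
    [0,0,0],
    [0,0,0],
    [0,0,-0.028]
  ]
}}

```text
clock: 4.78
position: [0.543, -0.3579, 0.3392]
tool_rot: [3.141, 0.0, 1.555]
force: [0.1, 0.9, -0.9]
grip_width: 0.0071
finger_force: 48.9
```

{"api": "apply_moves", "payload": {
  "linear": [
    [0.2,0,0],
    [0.4,0,0],
    [0.6,0,0],
    [0.8,0,0],
    [1,0,0]
  ],
  "delta_rot": [
    [0,0,0],
    [0,0,0],
    [0,0,0],
    [0,0,0],
    [0,0,0]
  ]
}}

```text
clock: 5.2
position: [0.5445, -0.2572, 0.3381]
tool_rot: [3.141, 0.0, 1.556]
force: [0.4, 0.6, -0.9]
grip_width: 0.0075
finger_force: 49.0
```

{"api": "apply_moves", "payload": {
  "linear": [
    [0.2,0,0],
    [0.4,0,0],
    [0.6,0,0],
    [0.8,0,0],
    [1,0,0]
  ],
  "delta_rot": [
    [0,0,0],
    [0,0,0],
    [0,0,0],
    [0,0,0],
    [0,0,0]
  ]
}}

```text
clock: 5.62
position: [0.546, -0.1572, 0.3381]
tool_rot: [3.141, 0.0, 1.556]
force: [-0.2, -0.1, -0.9]
grip_width: 0.0077
finger_force: 49.0
```

{"api": "apply_moves", "payload": {
  "linear": [
    [0.2,0,0],
    [0.4,0,0],
    [0.6,0,0],
    [0.8,0,0],
    [0.9,0,0]
  ],
  "delta_rot": [
    [0,0,0],
    [0,0,0],
    [0,0,0],
    [0,0,0],
    [0,0,0]
  ]
}}

```text
clock: 6.03
position: [0.5474, -0.0657, 0.3381]
tool_rot: [3.141, -0.0, 1.558]
force: [-0.1, 0.8, -0.7]
grip_width: 0.0072
finger_force: 49.0
```

```bash
python3 - <<'E'
from m import *
s=monitor.observe(); print(s['qpos'].round(3), s['position'],s['tool_rot'],s['force'],s['moment'])
p,P,K,T=grab('wrist'); np.savez('w2.npz',p=p,P=P,K=K,T=T); save('w2.png',p)
q,Pt,_,_=grab('top'); np.savez('t2.npz',p=q,P=Pt)
ps,Ps,_,_=grab('scene'); np.savez('s2.npz',p=ps,P=Ps)
for n,X in(('wrist',P),('top0',np.load('top0.npz')['P'])):
    z=X[...,2]; m=(z>.165)&(z<.19)&(abs(X[...,0]-.565)<.03)&(abs(X[...,1]-.014)<.09)
    t=X[m]; 
    if len(t)>20:
        rep(n,t); print(cv2.minAreaRect((t[:,:2]*1000).astype(np.float32)), t.min(0),t.max(0))
E
```

```text
[ 0.378  0.336 -0.485  1.637  0.165  1.209 -0.155] [ 0.54743426 -0.06565788  0.33813613] [ 3.14079035e+00 -4.58800918e-04  1.55803233e+00] [-0.06443292  0.77476158 -0.72548486] [ 0.02825396 -0.02674473 -0.03657629]
wrist 797 med [0.5655 0.021  0.1779] lo [ 0.5627 -0.0461  0.1664] hi [0.5692 0.0775 0.1795]
((566.0919189453125, 15.208534240722656), (128.81805419921875, 5.748251914978027), 89.16776275634766) [ 0.56253957 -0.04920269  0.16505389] [0.5693848  0.07962049 0.18021279]
top0 227 med [0.5653 0.013  0.1779] lo [ 0.5626 -0.0475  0.1654] hi [0.5695 0.0748 0.1809]
((565.9251708984375, 13.208621978759766), (129.70742797851562, 5.860650062561035), 89.16804504394531) [ 0.56223731 -0.05162021  0.16501911] [0.56973714 0.07804646 0.18129518]
```

View pics/w2.png

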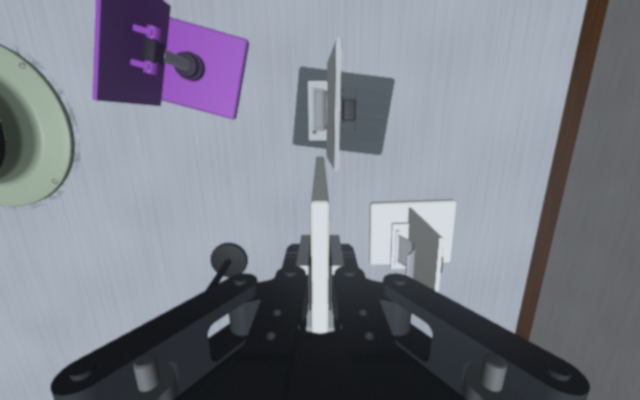

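```bash
python3 - <<'E'
from m import *
def plane(Q):
    for _ in range(10):
        c=Q.mean(0); N=np.linalg.svd(Q-c,full_matrices=0)[2][2]; r=(Q-c)@N; Q=Q[abs(r)<max(.0025,1.3*r.std())]
    return N*np.sign(N[0]),c,len(Q)
P=np.load('s2.npz')['P']; z=P[...,2]
m=(z>.19)&(z<.30)&(abs(P[...,0]-.55)<.02)&(abs(P[...,1]+.063)<.05); Q=P[m]; rep('card scene',Q); print(Q.min(0),Q.max(0),plane(Q))
b=Q[Q[:,2]<.26]; print('y ext',b.min(0)[1],b.max(0)[1])
m=(z>.12)&(z<.176)&(abs(P[...,0]-.567)<.012)&(abs(P[...,1]-.017)<.075); Q=P[m]; print('panel back',plane(Q))
P=np.load('t2.npz')['P']; z=P[...,2]
m=(z>.12)&(z<.172)&(abs(P[...,0]-.563)<.012)&(abs(P[...,1]-.017)<.075); Q=P[m]; print('panel top cam',len(Q)); print(plane(Q))
P=np.load('w2.npz')['P']; z=P[...,2]
m=(z>.1)&(z<.174)&(abs(P[...,0]-.563)<.008)&(abs(P[...,1]-.017)<.075); Q=P[m]; print('panel wrist',len(Q)); print(plane(Q))
m=(z>.19)&(z<.3)&(abs(P[...,0]-.55)<.02)&(abs(P[...,1]+.063)<.05); Q=P[m]; rep('card wrist',Q);print(Q.min(0),Q.max(0))
# jaw
m=(z>.10)&(z<.15)&(P[...,0]<.555)&(P[...,0]>.52)&(abs(P[...,1]-.015)<.05); rep('jaw wrist',P[m]) if m.sum()>5 else 0
P=np.load('top0.npz')['P'];z=P[...,2]
m=(z>.12)&(z<.15)&(P[...,0]<.555)&(P[...,0]>.52)&(abs(P[...,1]-.015)<.05); rep('jaw top',P[m])
E
```

```text
card scene 765 med [ 0.5503 -0.0623  0.26  ] lo [ 0.547  -0.0958  0.2189] hi [ 0.5532 -0.0289  0.298 ]
[ 0.54367328 -0.09812313  0.21414023] [ 0.55519691 -0.0275789   0.29991972] (array([ 0.99990029, -0.01239021, -0.00677503]), array([ 0.55026637, -0.06259789,  0.2591015 ]), 699)
y ext -0.09812312922637632 -0.028752755029130397
panel back (array([ 0.99867187, -0.01345605, -0.04973364]), array([0.56603987, 0.01815473, 0.14915366]), 692)
panel top cam 0<stdin>:4: RuntimeWarning: Mean of empty slice.
  ret = um.true_divide(
Traceback (most recent call last):
IndexError: index 2 is out of bounds for axis 0 with size 0
```

{"api": "apply_moves", "payload": {
  "linear": [
    [0.2,0.03,0],
    [0.4,0.06,0],
    [0.6,0.1,0],
    [0.8,0.14,0],
    [0.8,0.14,0]
  ],
  "delta_rot": [
    [0.0215,0,0],
    [0.0215,0,0],
    [0.0215,0,0],
    [0.0215,0,0],
    [0.0215,0,0]
  ]
}}

```text
clock: 6.6
position: [0.5632, 0.0142, 0.3373]
tool_rot: [-3.097, -0.001, 1.558]
force: [-0.1, 0.5, -1.1]
grip_width: 0.0071
finger_force: 49.0
```

```bash
cat >> m.py <<'E'
def plane(Q):
    for _ in range(10):
        c=Q.mean(0); N=np.linalg.svd(Q-c,full_matrices=0)[2][2]; r=(Q-c)@N; Q=Q[abs(r)<max(.0025,1.3*r.std())]
    return N*np.sign(N[0]),c,len(Q)
E
cat > chk.py <<'E'
from m import *
s=monitor.observe(); print(s['position'].round(4),s['tool_rot'].round(4),s['force'].round(1))
p,P,K,T=grab('scene'); z=P[...,2]; save('chk.png',p[150:300,280:430])
m=(z>.19)&(z<.30)&(abs(P[...,0]-.565)<.025)&(abs(P[...,1]-.017)<.06); Q=P[m]; N,c,k=plane(Q); print('card',Q.min(0).round(4),Q.max(0).round(4),N.round(4),c.round(4),k)
m=(z>.12)&(z<.175)&(abs(P[...,0]-.567)<.012)&(abs(P[...,1]-.017)<.075); Q=P[m]; M,d,k=plane(Q); print('panel',Q.min(0).round(4),Q.max(0).round(4),M.round(4),d.round(4),k)
for z in(.18,.22): 
  x=c[0]-(N[2]*(z-c[2])+N[1]*(.017-c[1]))/N[0]; y=d[0]-(M[2]*(z-d[2])+M[1]*(.017-d[1]))/M[0]; print(z,'card back x',x,'panel face x',y-.005)
E
python3 chk.py
```

```text
[0.5632 0.0142 0.3373] [-3.0966e+00 -1.5000e-03  1.5584e+00] [-0.1  0.5 -1.1]
card [ 0.556  -0.016   0.2136] [0.5684 0.0534 0.2999] [ 0.9987 -0.0118 -0.0497] [0.5624 0.0184 0.2596] 718
panel [ 0.5608 -0.0472  0.1202] [0.579  0.0822 0.1749] [ 0.9985 -0.0155 -0.0525] [0.566  0.0174 0.1486] 684
0.18 card back x 0.558424000567977 panel face x 0.5626873628136008
0.22 card back x 0.5604148477335956 panel face x 0.5647905948623521
```

{"api": "apply_moves", "payload": {
  "linear": [
    [-0.01,0.025,0.1],
    [-0.01,0.025,0.3],
    [-0.01,0.025,0.5],
    [-0.01,0.025,0.65],
    [-0.01,0.025,0.8]
  ],
  "delta_rot": [
    [0,0,0],
    [0,0,0],
    [0,0,0],
    [0,0,0],
    [0,0,0]
  ]
}}

```text
clock: 7.07
position: [0.5614, 0.0085, 0.2556]
tool_rot: [-3.096, 0.001, 1.553]
force: [-0.2, -0.3, -1.0]
grip_width: 0.0072
finger_force: 49.0
```

{"api": "apply_moves", "payload": {
  "linear": [
    [0,0,0.08],
    [0,0,0.16],
    [0,0,0.24],
    [0,0,0.32],
    [0,0,0.4]
  ],
  "delta_rot": [
    [0,0,0],
    [0,0,0],
    [0,0,0],
    [0,0,0],
    [0,0,0]
  ]
}}

```text
clock: 7.48
position: [0.5602, 0.0104, 0.217]
tool_rot: [-3.098, -0.0, 1.555]
force: [2.1, 0.8, 0.4]
grip_width: 0.0072
finger_force: 49.1
```

{"api": "apply_moves", "payload": {
  "linear": [
    [0,0,0.04],
    [0,0,0.08],
    [0,0,0.12],
    [0,0,0.16],
    [0,0,0.2]
  ],
  "delta_rot": [
    [0,0,0],
    [0,0,0],
    [0,0,0],
    [0,0,0],
    [0,0,0]
  ]
}}

```text
clock: 7.9
position: [0.5591, 0.0107, 0.1971]
tool_rot: [-3.097, -0.0, 1.556]
force: [2.2, -0.5, -0.3]
grip_width: 0.0073
finger_force: 49.2
```

```bash
sed -i 's/z>.19)&(z<.30)/z>.185)\&(z<.245)/' chk.py; python3 chk.py; python3 -c "
import cv2;a=cv2.imread('pics/chk.png');cv2.imwrite('pics/chk2.png',cv2.resize(a,None,fx=4,fy=4,interpolation=2))"
```

```text
[0.5591 0.0107 0.1971] [-3.0970e+00 -1.0000e-04  1.5558e+00] [ 2.2 -0.5 -0.3]
card [ 0.5543 -0.0204  0.185 ] [0.5786 0.0496 0.2408] [ 0.999  -0.015  -0.0428] [0.5618 0.017  0.2057] 236
panel [ 0.5608 -0.047   0.1201] [0.579  0.0822 0.175 ] [ 0.9981 -0.0131 -0.0595] [0.5661 0.018  0.1485] 673
0.18 card back x 0.5606941122934422 panel face x 0.5629244627722193
0.22 card back x 0.5624083095090562 panel face x 0.5653068802053689
```

View pics/chk2.png

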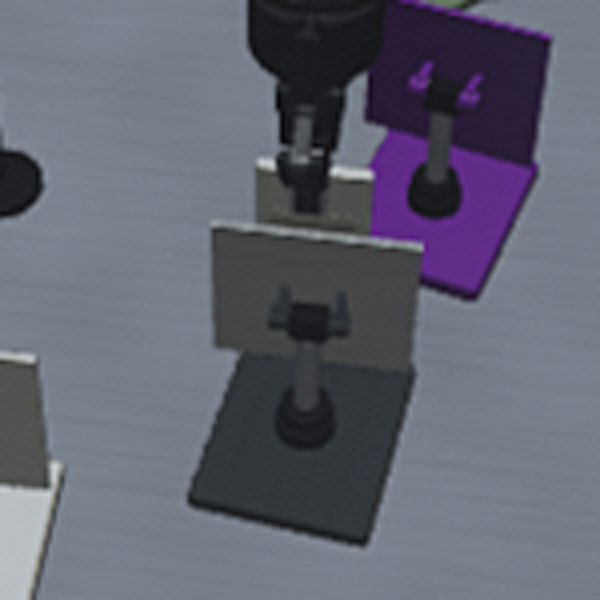

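{"api": "apply_moves", "payload": {
  "linear": [
    [0.01,0.0,0.0],
    [0.02,0.0,0],
    [0.03,0.0,0.0],
    [0.03,0,0.03],
    [0.03,0,0.06]
  ],
  "delta_rot": [
    [0,0,0],
    [0,0,0],
    [0,0,0],
    [0,0,0],
    [0,0,0]
  ]
}}

```text
clock: 8.37
position: [0.559, 0.0139, 0.1914]
tool_rot: [-3.097, -0.0, 1.556]
force: [2.2, -0.5, 0.4]
grip_width: 0.0071
finger_force: 49.1
```

{"api": "apply_moves", "payload": {
  "linear": [
    [0,0,0.01],
    [0,0,0.02],
    [0,0,0.03],
    [0,0,0.03],
    [0,0,0.03]
  ],
  "delta_rot": [
    [0,0,0],
    [0,0,0],
    [0,0,0],
    [0,0,0],
    [0,0,0]
  ]
}}

```text
clock: 8.78
position: [0.5589, 0.0137, 0.1887]
tool_rot: [-3.097, -0.0, 1.556]
force: [1.8, -0.0, 4.2]
grip_width: 0.0071
finger_force: 49.8
```

{"api": "apply_moves", "payload": {
  "linear": [
    [0,0,0.01],
    [0,0,0.02],
    [0,0,0.02],
    [0,0.01,0.02],
    [0,0.02,0.02]
  ],
  "delta_rot": [
    [0,0,0],
    [0,0,0],
    [0,0,0],
    [0,0,0],
    [0,0,0]
  ]
}}

```text
clock: 9.2
position: [0.5613, 0.0139, 0.188]
tool_rot: [-3.099, 0.0, 1.556]
force: [-5.0, 0.1, 30.0]
grip_width: 0.0075
finger_force: 53.8
```

```bash
python3 chk.py
```

```text
[0.5613 0.0139 0.188 ] [-3.099   0.      1.5556] [-5.   0.1 30. ]
card [ 0.5569 -0.0174  0.1855] [0.5816 0.0527 0.2431] [ 0.9994 -0.0134 -0.033 ] [0.5644 0.0212 0.2032] 176
panel [ 0.5606 -0.0474  0.1201] [0.579  0.0822 0.1749] [ 0.9998 -0.0156 -0.0161] [0.5651 0.0186 0.1485] 714
0.18 card back x 0.563619075343539 panel face x 0.5606237594464274
0.22 card back x 0.5649416717573681 panel face x 0.5612660067715857
```

{"api": "apply_moves", "payload": {
  "linear": [
    [0,-0.01,-0.01],
    [0,-0.02,-0.02],
    [0,-0.02,-0.02],
    [0,-0.02,-0.02],
    [0,-0.02,-0.02]
  ],
  "delta_rot": [
    [0,0,0],
    [0,0,0],
    [0,0,0],
    [0,0,0],
    [0,0,0]
  ]
}}

```text
clock: 9.67
position: [0.5589, 0.0137, 0.1886]
tool_rot: [-3.097, -0.0, 1.556]
force: [1.2, 0.0, 7.6]
grip_width: 0.0073
finger_force: 50.1
```

{"api": "apply_moves", "payload": {
  "linear": [
    [0,0,0],
    [0,0,0],
    [0,0,0],
    [0,0,0],
    [0,0,0]
  ],
  "delta_rot": [
    [0,0,0],
    [0,0,0],
    [0,0,0],
    [0,0,0],
    [0,0,0]
  ],
  "gripper": -0.3
}}

```text
clock: 10.08
position: [0.5584, 0.0136, 0.1881]
tool_rot: [-3.096, -0.0, 1.556]
force: [-0.8, -0.3, 0.1]
grip_width: 0.0301
finger_force: 0.0
```

{"api": "apply_moves", "payload": {
  "linear": [
    [0,0,-0.2],
    [0,0,-0.4],
    [0,0,-0.6],
    [0,0,-0.8],
    [0,0,-1]
  ],
  "delta_rot": [
    [0,0,0],
    [0,0,0],
    [0,0,0],
    [0,0,0],
    [0,0,0]
  ]
}}

```text
clock: 10.5
position: [0.5629, 0.0136, 0.2892]
tool_rot: [-3.096, -0.0, 1.556]
force: [0.4, 0.1, 0.8]
grip_width: 0.0296
finger_force: 0.0
```

{"api": "apply_moves", "payload": {
  "linear": [
    [-0.2,0,0],
    [-0.4,0,0],
    [-0.6,0,0],
    [-0.8,0,0],
    [-0.9,0,0]
  ],
  "delta_rot": [
    [0,0,0],
    [0,0,0],
    [0,0,0],
    [0,0,0],
    [0,0,0]
  ]
}}

```text
clock: 10.92
position: [0.5615, -0.0789, 0.2881]
tool_rot: [-3.096, 0.001, 1.554]
force: [-0.1, -0.1, 0.2]
grip_width: 0.0302
finger_force: 0.0
```

```bash
sed -i 's/z>.185)&(z<.245)/z>.185)\&(z<.235)/' chk.py; python3 chk.py; python3 - <<'E'
from m import *
p,P,K,T=grab('wrist'); save('w3.png',p); np.savez('w3.npz',P=P,p=p)
z=P[...,2]
m=(z>.195)&(z<.24)&(abs(P[...,0]-.56)<.04)&(abs(P[...,1]-.015)<.06); t=P[m]; rep('card',t)
t=t[t[:,2]>.21]; print(cv2.minAreaRect((t[:,:2]*1000).astype(np.float32)))
m=(z>.168)&(z<.19)&(abs(P[...,0]-.565)<.03)&(abs(P[...,1]-.015)<.09); t=P[m]; t=t[abs(t[:,2]-np.median(t[:,2]))<.004]; rep('panel',t); print(cv2.minAreaRect((t[:,:2]*1000).astype(np.float32)))
E
```

```text
[ 0.5615 -0.0789  0.2881] [-3.0962e+00  8.0000e-04  1.5535e+00] [-0.1 -0.1  0.2]
card [ 0.5539 -0.0159  0.1852] [0.5665 0.0527 0.2226] [ 0.9993 -0.0153 -0.0337] [0.5626 0.0187 0.2039] 269
panel [ 0.5606 -0.0476  0.12  ] [0.5788 0.0822 0.1749] [ 0.9992 -0.0154 -0.0365] [0.5657 0.017  0.1486] 681
0.18 card back x 0.5618088236624109 panel face x 0.561832618342058
0.22 card back x 0.5631585431213247 panel face x 0.5632942581873679
card 1186 med [0.561  0.0182 0.2181] lo [ 0.5571 -0.0172  0.2166] hi [0.5648 0.049  0.2197]
((560.7594604492188, 15.756629943847656), (68.79669189453125, 7.6786065101623535), 89.22994995117188)
panel 949 med [0.5664 0.022  0.1781] lo [ 0.5629 -0.0465  0.1764] hi [0.569  0.0768 0.1797]
((566.2554931640625, 14.817787170410156), (128.52561950683594, 4.84368896484375), 88.74774169921875)
```

View pics/w3.png

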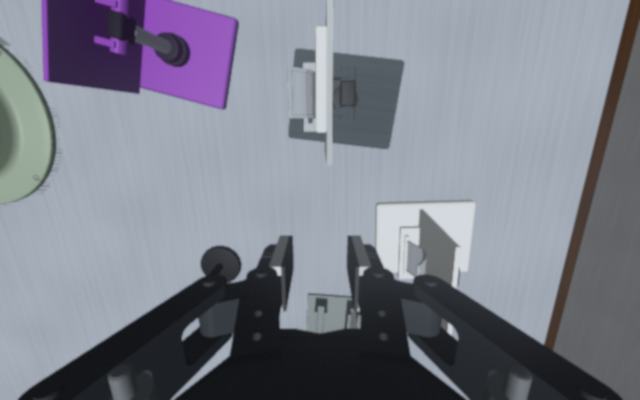

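{"api": "apply_moves", "payload": {
  "linear": [
    [0.2,0.05,0],
    [0.41,0.093,0.0],
    [0.41,0.093,0.2],
    [0.41,0.093,0.4],
    [0.41,0.093,0.6]
  ],
  "delta_rot": [
    [-0.004,0,0],
    [-0.004,0,0],
    [-0.004,0,0],
    [-0.004,0,0],
    [-0.004,0,0]
  ]
}}

```text
clock: 11.43
position: [0.569, -0.0336, 0.2273]
tool_rot: [-3.105, -0.001, 1.558]
force: [0.9, 0.3, -0.4]
grip_width: 0.03
finger_force: 0.0
```

```bash
python3 - <<'E'
from m import *
s=monitor.observe(); print(s['position'].round(4),s['tool_rot'].round(4),s['force'].round(1))
p,P,K,T=grab('wrist'); save('w4.png',p)
z=P[...,2]; m=(z>.168)&(z<.19)&(abs(P[...,0]-.565)<.03)&(abs(P[...,1]-.015)<.09); t=P[m]; t=t[abs(t[:,2]-np.median(t[:,2]))<.004]; rep('panel',t); print(cv2.minAreaRect((t[:,:2]*1000).astype(np.float32)))
pr=cv2.projectPoints
E
```

```text
[ 0.569  -0.0336  0.2273] [-3.1055e+00 -7.0000e-04  1.5577e+00] [ 0.9  0.3 -0.4]
panel 1433 med [0.5663 0.0261 0.178 ] lo [ 0.5633 -0.0454  0.1766] hi [0.5693 0.0778 0.1795]
((566.0387573242188, 14.999069213867188), (129.7454833984375, 5.181421279907227), 88.8957290649414)
```

View pics/w4.png

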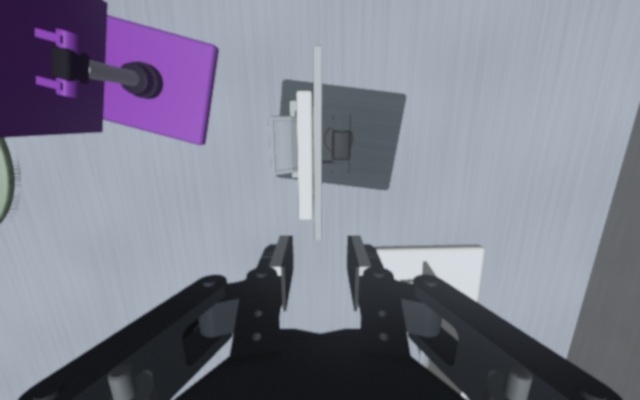

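The panel's top edge runs from (318,48) to (318,240), with the card seated against its front at (304,150). The open fingers straddle the panel's line.

{"api": "apply_moves", "payload": {
  "linear": [
    [0,0,0.15],
    [0,0,0.3],
    [0,0,0.3],
    [0,0,0.3],
    [0,0,0.3]
  ],
  "delta_rot": [
    [0,0,0],
    [0,0,0],
    [0,0,0],
    [0,0,0],
    [0,0,0]
  ]
}}

```text
clock: 11.9
position: [0.5683, -0.0349, 0.199]
tool_rot: [-3.106, -0.0, 1.556]
force: [0.4, -0.2, 1.0]
grip_width: 0.0297
finger_force: 0.0
```

{"api": "apply_moves", "payload": {
  "linear": [
    [-0.03,-0.02,0],
    [-0.03,-0.02,0.1],
    [-0.03,-0.02,0.25],
    [-0.03,-0.02,0.39],
    [-0.03,-0.02,0.39]
  ],
  "delta_rot": [
    [0,0,0],
    [0,0,0],
    [0,0,0],
    [0,0,0],
    [0,0,0]
  ]
}}

```text
clock: 12.32
position: [0.5632, -0.0387, 0.1568]
tool_rot: [-3.102, -0.0, 1.556]
force: [-0.5, 0.8, -1.1]
grip_width: 0.0296
finger_force: 0.0
```

{"api": "apply_moves", "payload": {
  "linear": [
    [0,0,0],
    [0,0,0],
    [0,0,0],
    [0,0,0],
    [0,0,0]
  ],
  "delta_rot": [
    [0,0,0],
    [0,0,0],
    [0,0,0],
    [0,0,0],
    [0,0,0]
  ],
  "gripper": -1,
  "force": 40
}}

```text
clock: 12.73
position: [0.5646, -0.0385, 0.1596]
tool_rot: [-3.106, 0.0, 1.556]
force: [-0.8, -1.2, 3.5]
grip_width: 0.004
finger_force: 44.8
```

```bash
cat > traj.py <<'E'
from m import *
import sys
# args: dyaw dtilt from current panel pose (yaw0,tilt0), n rows; moves panel rigidly with the tool
AX=np.array([.5843,.0145,.12])
def Rp(y,t): return (R.from_euler('z',y)*R.from_euler('y',t))   # panel x axis into panel; +t leans top to +x
def rows(y0,t0,y1,t1,n):
    s=monitor.observe(); p=s['position']; Rt=R.from_euler('xyz',s['tool_rot'])
    out=[]
    for i in range(1,n+1):
        D=Rp(y0+(y1-y0)*i/n,t0+(t1-t0)*i/n)*Rp(y0,t0).inv()
        out.append((AX+D.apply(p-AX), D*Rt))
    P,Q=p,Rt
    for k in range(0,n,5):
        print('call',k//5)
        for a,b in out[k:k+5]:
            print((Q.inv().apply(a-P)/.1).round(3).tolist(), ((Q.inv()*b).as_rotvec()/np.radians(120)).round(4).tolist(), a.round(4))
        P,Q=out[min(k+4,n-1)]
if __name__=='__main__':
    s=monitor.observe(); print(s['position'].round(4),s['tool_rot'].round(4),s['force'].round(1),s['qpos'].round(2))
    a=list(map(float,sys.argv[1:5])); rows(*a,int(sys.argv[5]))
E
python3 traj.py -.0145 .036 .98 .45 15
```

```text
[ 0.5646 -0.0385  0.1596] [-3.1057e+00  1.0000e-04  1.5556e+00] [-0.8 -1.2  3.5] [ 0.28  0.56 -0.45  1.78  0.29  0.9  -0.31]
call 0
[-0.011, 0.046, -0.007] [0.0132, -0.0016, -0.0316] [ 0.5693 -0.0396  0.1601]
[-0.017, 0.094, -0.013] [0.0263, -0.004, -0.0632] [ 0.574  -0.0404  0.1606]
[-0.02, 0.141, -0.019] [0.0394, -0.0074, -0.0947] [ 0.5788 -0.0407  0.161 ]
[-0.019, 0.189, -0.025] [0.0524, -0.0116, -0.1262] [ 0.5835 -0.0407  0.1614]
[-0.014, 0.236, -0.031] [0.0653, -0.0166, -0.1575] [ 0.5883 -0.0403  0.1618]
call 1
[-0.007, 0.046, -0.012] [0.0132, -0.0059, -0.0311] [ 0.593  -0.0394  0.1622]
[-0.01, 0.092, -0.023] [0.0263, -0.0127, -0.062] [ 0.5976 -0.0382  0.1625]
[-0.009, 0.138, -0.034] [0.0394, -0.0203, -0.0928] [ 0.6021 -0.0367  0.1628]
[-0.004, 0.185, -0.045] [0.0524, -0.0288, -0.1234] [ 0.6064 -0.0347  0.163 ]
[0.005, 0.23, -0.055] [0.0652, -0.0381, -0.1538] [ 0.6106 -0.0324  0.1632]
call 2
[-0.003, 0.045, -0.016] [0.0132, -0.0101, -0.03] [ 0.6145 -0.0298  0.1634]
[-0.002, 0.089, -0.032] [0.0263, -0.0211, -0.0597] [ 0.6183 -0.0269  0.1636]
[0.003, 0.134, -0.048] [0.0394, -0.0329, -0.0891] [ 0.6217 -0.0236  0.1637]
[0.012, 0.178, -0.063] [0.0524, -0.0455, -0.1183] [ 0.6249 -0.0201  0.1638]
[0.025, 0.221, -0.078] [0.0652, -0.0589, -0.1471] [ 0.6278 -0.0163  0.1639]
```

{"api": "apply_moves", "payload": {
  "linear": [
    [-0.01,0.046,-0.007],
    [-0.017,0.094,-0.013],
    [-0.02,0.141,-0.019],
    [-0.019,0.189,-0.025],
    [-0.014,0.236,-0.031]
  ],
  "delta_rot": [
    [0.013,-0.0016,-0.0316],
    [0.026,-0.004,-0.063],
    [0.039,-0.0074,-0.0947],
    [0.052,-0.0116,-0.126],
    [0.065,-0.0166,-0.1575]
  ]
}}

```text
clock: 13.15
position: [0.5885, -0.0405, 0.1616]
tool_rot: [-2.967, -0.0, 1.889]
force: [-1.9, 0.9, 0.4]
grip_width: 0.0038
finger_force: 45.5
```

Forces are low and the tracking is good, so I'll continue.

{"api": "apply_moves", "payload": {
  "linear": [
    [-0.007,0.046,-0.012],
    [-0.01,0.092,-0.023],
    [-0.009,0.138,-0.034],
    [-0.004,0.185,-0.045],
    [0.005,0.23,-0.055]
  ],
  "delta_rot": [
    [0.013,-0.006,-0.031],
    [0.026,-0.0127,-0.062],
    [0.039,-0.02,-0.093],
    [0.052,-0.029,-0.123],
    [0.065,-0.038,-0.154]
  ]
}}

```text
clock: 13.57
position: [0.611, -0.0325, 0.1631]
tool_rot: [-2.83, -0.0, 2.221]
force: [-0.3, -0.7, 2.3]
grip_width: 0.0039
finger_force: 47.4
```

{"api": "apply_moves", "payload": {
  "linear": [
    [-0.003,0.045,-0.016],
    [-0.002,0.089,-0.032],
    [0.003,0.134,-0.048],
    [0.012,0.178,-0.063],
    [0.025,0.221,-0.078]
  ],
  "delta_rot": [
    [0.013,-0.01,-0.03],
    [0.026,-0.021,-0.06],
    [0.039,-0.033,-0.089],
    [0.052,-0.0455,-0.118],
    [0.065,-0.059,-0.147]
  ]
}}

```text
clock: 13.98
position: [0.6283, -0.0163, 0.1639]
tool_rot: [-2.692, 0.001, 2.553]
force: [0.1, -0.7, 4.2]
grip_width: 0.0042
finger_force: 47.5
```

{"api": "apply_moves", "payload": {
  "linear": [
    [0,0,0],
    [0,0,0],
    [0,0,0],
    [0,0,0],
    [0,0,0]
  ],
  "delta_rot": [
    [0,0,0],
    [0,0,0],
    [0,0,0],
    [0,0,0],
    [0,0,0]
  ]
}}

```text
clock: 14.4
position: [0.6279, -0.0164, 0.1639]
tool_rot: [-2.694, 0.001, 2.55]
force: [2.1, 0.0, 4.9]
grip_width: 0.0036
finger_force: 47.0
```

```bash
python3 -c "
from m import *
s=monitor.observe(); print(s['position'].round(4),s['tool_rot'].round(4),s['force'].round(1),s['moment'].round(2),s['qpos'].round(2))
p,P,K,T=grab('scene'); np.savez('s5.npz',p=p,P=P); save('s5.png',cv2.resize(p[120:300,230:430],None,fx=3,fy=3))"
```

```text
[ 0.6279 -0.0164  0.1639] [-2.6937e+00  1.2000e-03  2.5499e+00] [2.1 0.  4.9] [ 0.26 -0.46 -0.18] [ 0.07  0.81 -0.52  1.4   0.62  1.45  0.39]
```

View pics/s5.png

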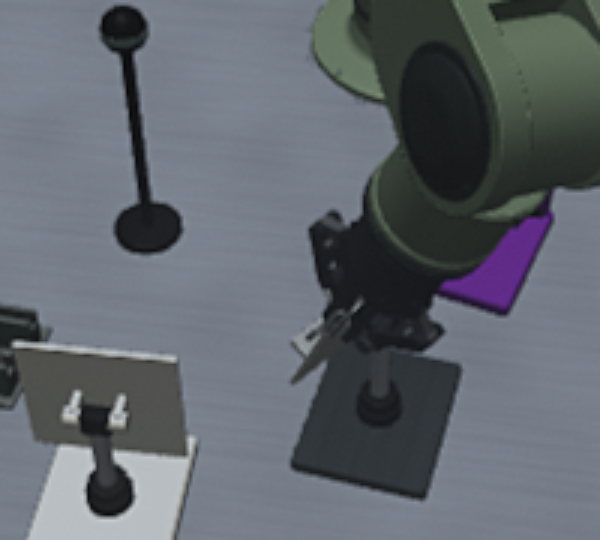

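The crop shows the panel turned towards the ball at (122,30), with the fingers holding its strip at about (345,310) and the card still in place. I'll release, back off along the fingers and measure.

{"api": "apply_moves", "payload": {
  "linear": [
    [0,0,0],
    [0,0,0],
    [0,0,0],
    [0,0,0],
    [0,0,0]
  ],
  "delta_rot": [
    [0,0,0],
    [0,0,0],
    [0,0,0],
    [0,0,0],
    [0,0,0]
  ],
  "gripper": -0.3
}}

```text
clock: 14.87
position: [0.6274, -0.0162, 0.1632]
tool_rot: [-2.693, -0.0, 2.551]
force: [-0.5, -1.2, -0.5]
grip_width: 0.0301
finger_force: 0.6
```

{"api": "apply_moves", "payload": {
  "linear": [
    [0,0,-0.15],
    [0,0,-0.3],
    [0,0,-0.5],
    [0,0,-0.7],
    [0,0,-0.9]
  ],
  "delta_rot": [
    [0,0,0],
    [0,0,0],
    [0,0,0],
    [0,0,0],
    [0,0,0]
  ]
}}

```text
clock: 15.28
position: [0.6494, 0.0168, 0.2452]
tool_rot: [-2.693, -0.0, 2.551]
force: [-0.3, -1.7, 0.6]
grip_width: 0.0299
finger_force: 0.0
```

{"api": "apply_moves", "payload": {
  "linear": [
    [0,0,0],
    [0,0,0],
    [0,0,0],
    [0,0,0],
    [0,0,0]
  ],
  "delta_rot": [
    [0,0,0],
    [0,0,0],
    [0,0,0],
    [0,0,0],
    [0,0,0]
  ]
}}

```text
clock: 15.7
position: [0.6489, 0.0157, 0.2437]
tool_rot: [-2.692, -0.001, 2.55]
force: [-0.3, -0.1, -0.4]
grip_width: 0.0301
finger_force: 0.0
```

```bash
cat > face.py <<'E'
from m import *
# panel + card orientation from each camera: fit planes to points near the expected panel
AX=np.array([.5843,.0145,.12]); BALL=np.array([.373,-.249,.25])
want=BALL-AX; print('want yaw %.3f tilt %.3f'%(np.arctan2(-want[1],-want[0]),np.arctan2(want[2],np.hypot(*want[:2]))))
s=monitor.observe(); print(s['position'].round(4),s['tool_rot'].round(4))
rng=np.random.default_rng(0)
for n in('wrist','top','scene'):
    p,P,K,T=grab(n); np.savez('f_'+n,p=p,P=P,T=T); save('f_'+n+'.png',p)
    d=P-AX; w=want/np.linalg.norm(want); h=d@w
    m=(np.linalg.norm(d,axis=-1)<.125)&(h>.008)&(h<.045)&(P[...,2]>.075)
    Q=P[m]
    for k in range(3):
        if len(Q)<60: break
        best=None
        for _ in range(400):
            a=Q[rng.choice(len(Q),3,False)]; N=np.cross(a[1]-a[0],a[2]-a[0]); l=np.linalg.norm(N)
            if l<2e-4: continue
            N/=l
            if abs(N@w)<.9: continue
            i=abs((Q-a[0])@N)<.0015
            if best is None or i.sum()>best.sum(): best=i
        if best is None: break
        q=Q[best]; c=q.mean(0); N=np.linalg.svd(q-c,full_matrices=0)[2][2]; N*=np.sign(N@w); e=(Q-c)@N; q=Q[abs(e)<.0015]; c=q.mean(0); N=np.linalg.svd(q-c,full_matrices=0)[2][2]; N*=np.sign(N@w)
        print(n,len(q),'yaw %.3f tilt %.3f off %.4f err %.3f'%(np.arctan2(-N[1],-N[0]),np.arcsin(N[2]),(c-AX)@N,np.arccos(N@w)),c.round(3))
        Q=Q[abs(e)>.0025]
E
python3 face.py
```

```text
want yaw 0.895 tilt 0.367
[0.6489 0.0157 0.2437] [-2.6920e+00 -5.0000e-04  2.5503e+00]
wrist 3360 yaw 0.857 tilt 0.210 off 0.0181 err 0.161 [0.577 0.013 0.179]
wrist 1400 yaw 0.859 tilt 0.055 off 0.0063 err 0.315 [0.579 0.016 0.189]
wrist 265 yaw 0.859 tilt 0.276 off 0.0179 err 0.098 [0.572 0.002 0.123]
top 341 yaw 0.870 tilt 0.274 off 0.0330 err 0.096 [ 0.583 -0.015  0.159]
top 250 yaw 0.866 tilt 0.277 off 0.0245 err 0.095 [ 0.609 -0.035  0.134]
top 108 yaw 0.878 tilt 0.806 off 0.0128 err 0.438 [ 0.549 -0.03   0.083]
scene 441 yaw 0.859 tilt 0.273 off 0.0176 err 0.101 [ 0.592 -0.009  0.138]
scene 165 yaw 0.871 tilt 0.256 off 0.0215 err 0.114 [0.588 0.008 0.194]
scene 23 yaw 0.732 tilt 0.094 off 0.0097 err 0.316 [ 0.592 -0.001  0.174]
```

```bash
cat > regrip.py <<'E'
from traj import *
y,t=map(float,sys.argv[1:3]); back=float(sys.argv[3])
g=np.array([.5646,-.0385,.1596]); Rg=R.from_euler('xyz',[-3.1057,0,1.5556])
D=Rp(y,t)*Rp(-.0145,.036).inv(); p=AX+D.apply(g-AX); Q=D*Rg; pre=p-back*Q.apply([0,0,1])
s=monitor.observe(); c=R.from_euler('xyz',s['tool_rot'])
print('now',s['position'].round(4),s['tool_rot'].round(4),'grasp',p.round(4),Q.as_euler('xyz').round(4))
print('to pre: lin',(c.inv().apply(pre-s['position'])/.1).round(3),'rot',((c.inv()*Q).as_rotvec()/np.radians(120)).round(4))
E
python3 regrip.py .862 .274 .08
```

```text
now [0.6491 0.016  0.2441] [-2.6925e+00 -2.0000e-04  2.5504e+00] grasp [ 0.6189 -0.0271  0.1629] [-2.8677e+00  2.0000e-04  2.4321e+00]
to pre: lin [-0.014 -0.262  0.172] rot [-0.0836  0.0198  0.053 ]
```

{"api": "apply_moves", "payload": {
  "linear": [
    [-0.01,-0.13,0.05],
    [-0.014,-0.262,0.1],
    [-0.014,-0.262,0.172],
    [-0.014,-0.262,0.172],
    [-0.014,-0.262,0.172]
  ],
  "delta_rot": [
    [-0.042,0.01,0.026],
    [-0.0836,0.0198,0.053],
    [-0.0836,0.0198,0.053],
    [-0.0836,0.0198,0.053],
    [-0.0836,0.0198,0.053]
  ]
}}

```text
clock: 16.27
position: [0.6329, -0.0106, 0.2404]
tool_rot: [-2.868, 0.0, 2.432]
force: [0.2, -0.9, 0.0]
grip_width: 0.03
finger_force: 0.0
```

```bash
python3 regrip.py .862 .274 0
```

```text
now [ 0.6329 -0.0106  0.2404] [-2.8676e+00  3.0000e-04  2.4323e+00] grasp [ 0.6189 -0.0271  0.1629] [-2.8677e+00  2.0000e-04  2.4321e+00]
to pre: lin [-0.     0.001  0.804] rot [-0.      0.0001  0.0001]
```

{"api": "apply_moves", "payload": {
  "linear": [
    [0,0,0.2],
    [0,0,0.4],
    [0,0,0.6],
    [0,0,0.8],
    [0,0,0.8]
  ],
  "delta_rot": [
    [0,0,0],
    [0,0,0],
    [0,0,0],
    [0,0,0],
    [0,0,0]
  ]
}}

```text
clock: 16.68
position: [0.6174, -0.0265, 0.1598]
tool_rot: [-2.864, -0.003, 2.434]
force: [-0.5, -0.2, -1.1]
grip_width: 0.03
finger_force: 0.0
```

{"api": "apply_moves", "payload": {
  "linear": [
    [0,0,0],
    [0,0,0],
    [0,0,0],
    [0,0,0],
    [0,0,0]
  ],
  "delta_rot": [
    [0,0,0],
    [0,0,0],
    [0,0,0],
    [0,0,0],
    [0,0,0]
  ],
  "gripper": -1
}}

```text
clock: 17.1
position: [0.6195, -0.0265, 0.1642]
tool_rot: [-2.869, 0.001, 2.433]
force: [-0.1, 0.6, 4.0]
grip_width: 0.0041
finger_force: 45.3
```

```bash
python3 traj.py .862 .274 1.013 .543 5
```

```text
[ 0.6195 -0.0265  0.1642] [-2.8690e+00  1.5000e-03  2.4325e+00] [-0.1  0.6  4. ] [ 0.19  0.74 -0.55  1.5   0.54  1.28  0.35]
call 0
[-0.002, 0.038, -0.014] [0.0257, -0.0043, -0.0138] [ 0.6222 -0.0236  0.1645]
[-0.001, 0.076, -0.028] [0.0513, -0.0093, -0.0274] [ 0.6248 -0.0205  0.1648]
[0.001, 0.114, -0.04] [0.0769, -0.015, -0.0407] [ 0.6273 -0.0173  0.1649]
[0.006, 0.153, -0.05] [0.1025, -0.0215, -0.0538] [ 0.6295 -0.0139  0.1649]
[0.012, 0.191, -0.06] [0.1281, -0.0287, -0.0666] [ 0.6317 -0.0105  0.1648]
```

{"api": "apply_moves", "payload": {
  "linear": [
    [-0.002,0.038,-0.014],
    [-0.001,0.076,-0.028],
    [0.001,0.114,-0.04],
    [0.006,0.153,-0.05],
    [0.012,0.191,-0.06]
  ],
  "delta_rot": [
    [0.0257,-0.004,-0.014],
    [0.051,-0.009,-0.027],
    [0.077,-0.015,-0.041],
    [0.1025,-0.0215,-0.054],
    [0.128,-0.029,-0.067]
  ]
}}

```text
clock: 17.52
position: [0.632, -0.0107, 0.165]
tool_rot: [-2.598, 0.002, 2.585]
force: [-0.6, -1.2, 6.3]
grip_width: 0.0037
finger_force: 47.3
```

{"api": "apply_moves", "payload": {
  "linear": [
    [0,0,0],
    [0,0,0],
    [0,0,0],
    [0,0,0],
    [0,0,0]
  ],
  "delta_rot": [
    [0,0,0],
    [0,0,0],
    [0,0,0],
    [0,0,0],
    [0,0,0]
  ]
}}

```text
clock: 17.93
position: [0.6318, -0.0109, 0.1649]
tool_rot: [-2.6, 0.002, 2.584]
force: [-0.0, -1.2, 6.5]
grip_width: 0.0043
finger_force: 46.7
```

{"api": "apply_moves", "payload": {
  "linear": [
    [0,0,0],
    [0,0,0],
    [0,0,0],
    [0,0,0],
    [0,0,0]
  ],
  "delta_rot": [
    [0,0,0],
    [0,0,0],
    [0,0,0],
    [0,0,0],
    [0,0,0]
  ],
  "gripper": -0.3
}}

```text
clock: 18.35
position: [0.6312, -0.0108, 0.1639]
tool_rot: [-2.6, 0.001, 2.585]
force: [-0.8, -1.9, 0.6]
grip_width: 0.03
finger_force: 0.8
```

{"api": "apply_moves", "payload": {
  "linear": [
    [0,0,-0.15],
    [0,0,-0.3],
    [0,0,-0.5],
    [0,0,-0.7],
    [0,0,-0.9]
  ],
  "delta_rot": [
    [0,0,0],
    [0,0,0],
    [0,0,0],
    [0,0,0],
    [0,0,0]
  ]
}}

```text
clock: 18.77
position: [0.6559, 0.0293, 0.2417]
tool_rot: [-2.6, 0.0, 2.585]
force: [1.2, -0.0, -0.7]
grip_width: 0.0298
finger_force: 0.0
```

```bash
python3 face.py
```

```text
want yaw 0.895 tilt 0.367
[0.6559 0.0293 0.2417] [-2.6001e+00  4.0000e-04  2.5851e+00]
wrist 3234 yaw 0.880 tilt 0.304 off 0.0176 err 0.065 [0.581 0.019 0.182]
wrist 1297 yaw 0.883 tilt 0.372 off 0.0179 err 0.012 [0.576 0.014 0.155]
wrist 563 yaw 0.879 tilt 0.164 off 0.0076 err 0.204 [0.586 0.022 0.208]
top 895 yaw 0.885 tilt 0.376 off 0.0327 err 0.013 [0.574 0.003 0.169]
top 636 yaw 0.883 tilt 0.376 off 0.0242 err 0.014 [ 0.572 -0.001  0.134]
top 146 yaw 0.874 tilt 0.573 off 0.0314 err 0.207 [ 0.554 -0.023  0.104]
scene 419 yaw 0.884 tilt 0.373 off 0.0177 err 0.012 [0.581 0.002 0.138]
scene 94 yaw 0.875 tilt 0.346 off 0.0208 err 0.028 [0.594 0.008 0.184]
scene 39 yaw 1.320 tilt 0.417 off 0.0429 err 0.395 [ 0.587 -0.021  0.149]
```

```bash
python3 - <<'E'
from traj import *
for n in('top','wrist'):
    P=np.load(f'f_{n}.npz')['P']; L=Rp(.884,.374).inv().apply((P-AX).reshape(-1,3))+[.023,0,0]  # panel frame, origin face
    c=L[(L[:,0]>-.012)&(L[:,0]<.002)&(L[:,2]>.07)&(L[:,2]<.11)&(abs(L[:,1])<.06)]; rep(n+' card',c)
    q=L[(abs(L[:,0])<.007)&(abs(L[:,1])<.08)&(L[:,2]>.03)&(L[:,2]<.065)]; rep(n+' panel',q)
P=np.load('f_top.npz')['P']; P0=np.load('top0.npz')['P']
for k,b in dict(short=(405,475,150,172),ball=(400,432,250,282),bottle=(190,220,235,260)).items():
    for X in(P0,P): m=box(X,*b)&(X[...,2]>.03); rep(k,X[m])
E
```

```text
top card 332 med [-0.0092  0.      0.0904] lo [-0.0107 -0.0333  0.0712] hi [-0.0021  0.0333  0.0984]
top panel 212 med [-0.0009 -0.0013  0.0473] lo [-0.0023 -0.0644  0.0311] hi [0.003  0.062  0.0591]
wrist card 2238 med [-0.0012  0.0045  0.0962] lo [-0.0077 -0.0315  0.0714] hi [-0.0001  0.0347  0.0981]
wrist panel 2300 med [0.0043 0.0092 0.0567] lo [-0.0004 -0.0594  0.0316] hi [0.0054 0.0632 0.0635]
short 334 med [ 0.5948 -0.3542  0.0536] lo [ 0.5858 -0.3981  0.0311] hi [ 0.6094 -0.3185  0.0882]
short 331 med [ 0.5948 -0.3541  0.0542] lo [ 0.5857 -0.3973  0.0309] hi [ 0.6093 -0.3187  0.088 ]
ball 503 med [ 0.3759 -0.2452  0.264 ] lo [ 0.3541 -0.2672  0.1327] hi [ 0.3944 -0.2281  0.2718]
ball 502 med [ 0.3759 -0.2453  0.2636] lo [ 0.3541 -0.2675  0.1344] hi [ 0.3946 -0.228   0.2724]
bottle 232 med [0.4005 0.2224 0.0592] lo [0.381  0.21   0.0333] hi [0.417  0.2405 0.0864]
bottle 748 med [0.4479 0.0144 0.706 ] lo [0.4402 0.0037 0.7022] hi [0.4562 0.0253 0.7139]
```

View pics/f_scene.png

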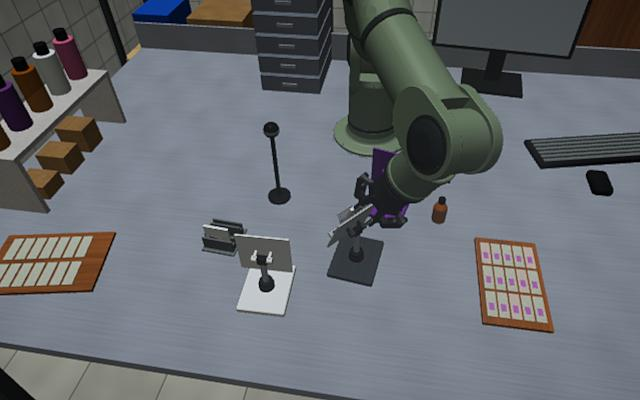

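The stand at (350,230) faces the ball at (271,130). The card is centred with its top 98 mm above face, so it is on the ledge. The short card (220,235), bottle (440,210) and camera haven't moved.

{"api": "apply_moves", "payload": {
  "linear": [
    [0,0,-0.1],
    [0,0,-0.2],
    [0,0,-0.3],
    [0,0,-0.4],
    [0,0,-0.4]
  ],
  "delta_rot": [
    [0,0,0],
    [0,0,0],
    [0,0,0],
    [0,0,0],
    [0,0,0]
  ]
}}

```text
clock: 19.33
position: [0.6673, 0.0475, 0.277]
tool_rot: [-2.602, 0.002, 2.585]
force: [0.3, -0.3, -0.5]
grip_width: 0.0299
finger_force: 0.0
```

```bash
python3 face.py | grep -E "want|off 0.0(17|18|24)"; python3 -c "
from workcell import workorder
print(workorder.job_done())"
```

```text
want yaw 0.895 tilt 0.367
wrist 2257 yaw 0.875 tilt 0.303 off 0.0174 err 0.067 [0.581 0.018 0.18 ]
wrist 899 yaw 0.882 tilt 0.373 off 0.0180 err 0.013 [0.577 0.009 0.147]
top 630 yaw 0.883 tilt 0.374 off 0.0242 err 0.013 [ 0.571 -0.001  0.134]
scene 433 yaw 0.882 tilt 0.371 off 0.0177 err 0.012 [0.58  0.003 0.14 ]
the job is handed in; nothing more can be done
None
```

The job is handed in: the tall card sits centred on the ledge behind the jaw, and the released panel faces the ball to within about 0.013 rad (0.7°), with the camera, short card and oil bottle left where they were.

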